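# Open the push-and-twist safety cap of the pickling pot at a jeweller's bench

## Task

The low, wide pickling pot is shut with a sprung safety cap: take the cap by its wing, push it down against the spring, twist it anticlockwise (seen from above) out from under the two lugs and lift it off. Set it down upright in the middle of the white honeycomb soldering tile, without dropping it, and let go. Leave the tall jar, which has a similar wing cap, where it stands.

Things in the scene. Friction and masses are not known exactly. Their poses are not given: they have to be found in the camera images.
- cap_grip (a point): Black safety cap, loose, 120 g: point on its axis in its wing, to grip. z up, x along the wing. Wing 56 long, 14 thick (y), 30 tall: top 11 above this point, foot 19 below on a disc 68 wide, 27 thick, underside 46 below. Two ears 14 wide, 7 thick along +-x reach 50 from the axis. Shut, it sits 38 above pot_mouth, ears caught under the lugs; a spring pushes it up: 6 N shut, 11 N 10 lower (all mm).
- pot_mouth (a point): Rim centre, 80 above the bench, of a steel pot bolted down (base 120 wide). z up. Mouth 72 inside: 2 play round the cap. Two lugs 28 wide at +-x, 40 to 59 from the axis, top 105 above the bench. A tooth under each stops the shut cap's ears turning: press 6 or more below shut (8 to 10 best, stop at 12), hold, turn anticlockwise 35 to 120 deg (60 best), then lift straight up; disc is out of the mouth 8 above shut (mm).
- tile_top (a point): Centre of the upper face of the white honeycomb ceramic soldering tile, 150 x 150 mm and 12 mm thick, fixed flat on the bench; z is up, x and y along its sides. Pot, tile and tall jar stand in a row across the bench, in any order.
- jar_mid (a point): Bystander: middle of the tall narrow steel jar with a similar black wing cap but no lugs, on its axis, 81 mm above the bench. 66 mm in diameter, 162 mm tall over all, loose, about 0.8 kg. To be left alone.
Mind the look-alikes: they are no part of the job. Of the things shaped like the part that bears tile_top, the white one is meant.

How it is judged:
By the outcome, as a careful person would: the job done as asked, in the order asked, and still so for the second after the job is handed in, with the robot touching nothing.
It also fails if it takes over 48 s, if anything falls off the work surface, if the arm or the gripper's body presses on something with over 40 N, if the wrist force passes 120 N, or if a joint passes its speed limit or range.

## Robot

A 6-joint arm with a two-finger parallel gripper is mounted at the origin on the work surface. World frame = base frame: x ahead of the robot, y to its left, z up, the work surface at z = 0. Lengths are in m, angles in degrees, forces in N, time in s.
With the tool pointing down it reaches from about 0.3 to 0.75 m from the base axis. Payload 8.5 kg.
Tool frame: the origin (TCP) lies at the very end of the fingers, on their centre line; the grasp point (between the pads) lies 19 mm behind it; z points along the fingers, y is the line along which they close (so a half turn about z gives the same grasp; the last joint's range is limited). The gripper opens to 85 mm and grips with 20 to 120 N. Pads are 22 mm wide; open, the fingers measure 114 mm over their backs; the gripper's body (76 mm by 85 mm) begins 54 mm behind the grasp point. The pads swing forward as they close: fully open they stand 13 mm farther back than shut.
Start: joints at [-88.195, 21.807, 74.336, -0, 83.858, -12.336], TCP at [0.134, -0.533, 0.231] pointing down, gripper open.
Joint ranges: [-178.18, 178.18], [-50.72, 133.34], [12.68, 142.11], [-81.47, 261.47], [9.98, 163.14], [-165.26, 165.26]. Speed limits (degrees/s): [136.94, 136.94, 180, 180, 180, 180].

## Interface

Orientations are given as a 3x3 rotation matrix whose columns are the frame's x, y, z axes.
In Python, from rig import * gives the robot as it stands. The module is installed in compiled form; this text tells all that it offers.
- The arm moves only by the shell command python3 -m pendant 'ROWS' [OPENING] [FORCE]. ROWS is JSON, a list of rows, each a list of 2 entries, a list of its own where there are three numbers: the shift along the tool's x, y, z as a fraction of full scale, then the turn, a rotation vector about the tool's x, y, z as a fraction of full scale. A call has 1 to 8 rows; each row shifts and turns the commanded pose from where the row before left it, along the tool's axes as they then stand; what a row does not reach is not made up. Full scale, the value 1, is 40 mm for a shift and 5 degrees for a turn. A row lasts 1/8 s, in which the tool goes at most 62.5 mm and 10.7 degrees, less where a joint would pass 70% of its speed; a pose out of reach is approached as far as the arm can. A call with a number of a shift or a turn outside -1 to 1 is refused whole. A call with a gripper value outside its range is refused whole. OPENING is the opening, from 0 (shut) to 1 (fully open), set as the call begins (- or left out, the last holds). The fingers move at their own pace and stop on an object; FORCE is the grip in N (left out, the last holds). Time passes only in rows, so rows that do not move let the fingers close. It gives the time, the measured TCP pose, the force, the opening and the grip force at its end, in the units of the state.
- observe(): the state, without advancing time (a new reading comes with each control period).
- get_image(name): name is "scene" or "side" or "wrist"; returns a dict with "img" (400x640x3 uint8, blue, green, red), "range_z" (400x640 float32, m along the optical axis (not along the pixel's ray), 0 where there is no reading), "camera_matrix" (3x3 intrinsics, pixels), "eye" and "rotation" of the camera in the world. Camera axes: x right, y down, z forward; pixel columns grow to the right and rows downward; lengths in m; the calibration is good to about 2 mm. A picture is of the moment at which its call begins.
- close_job(): hands the job in; it is judged then, once.
Trained networks look in the newest picture that a camera, given by its name, has taken for a name from the list of things; names that differ only in an ending like _2 or _b are one class to them, and where a whole thing is asked for, a point or a joint stands for the part that bears it (a point fixed in the world has none). Each returns a list of dicts, best first, with "conf" (0 to 1); they miss things now and then, are a little off and sometimes report something else, mostly with a low value. They report only what shows in the picture. A call takes as long as a camera call. They do not tell look-alikes from the thing itself.
- regions_of(camera, query): "mask" (400x640 bool, what is visible of it).
- landmark_of(camera, query): "point" ([x, y, z] in m, in world coordinates, good to about 4 mm: a listed point, or the origin of a listed thing).
The state is a dict: "time_s": time; "q": joint angles; "qvel": joint speeds; "joint_efforts": joint torques, N m; "position": TCP position; "tool_rot": TCP orientation; "ft_force": force on the tool from outside, world axes, zero at the start; "wrist_torque": the same for the moment, N m; "grip_width": finger opening in m; "gripper_force": force on a finger pad.
Only numpy, scipy, OpenCV 4.12 (cv2) and the standard library are available. Lean on these libraries where they do the work, as an engineer would, in place of code of your own. Each camera call takes 0.05 s, during which the arm holds its last target. There are 200 camera calls.

## Working session

There is one attempt and no reset: what is moved stays moved. The work goes in short steps, Python scripts to look and compute and a shell command to move; the robot and the scene stay as the last step left them, time stands still between calls to the robot, and variables do not carry over. Pictures are saved under pics/ and viewed, at most 10 in all, crops included, and the job is handed in when it is done.

```bash
mkdir -p pics; cat > h.py <<'E'
from rig import *
import numpy as np, cv2
def cloud(d):
    z=d["range_z"];K=np.array(d["camera_matrix"]);v,u=np.mgrid[:400,:640]
    p=np.stack([(u-K[0,2])/K[0,0]*z,(v-K[1,2])/K[1,1]*z,z],-1)
    return p@np.array(d["rotation"]).T+np.array(d["eye"])
E
python3 - <<'E'
from h import *
np.set_printoptions(precision=4,suppress=True)
ims=[]
for c in ["scene","side"]:
    d=get_image(c); cv2.imwrite(f"pics/{c}1.png",d["img"])
    print(c,np.array(d["eye"]))
    for q in ["cap_grip","pot_mouth","tile_top","jar_mid"]:
        for r in landmark_of(c,q): print(q,round(r["conf"],2),np.array(r["point"]))
s=observe();print(s["time_s"],s["position"],np.array(s["tool_rot"]))
E
```

```text
scene [0.984  0.2829 1.0612]
cap_grip 0.64 [ 0.5124 -0.2695  0.1202]
pot_mouth 0.65 [ 0.5191 -0.2702  0.0807]
tile_top 0.88 [0.5776 0.2455 0.012 ]
tile_top 0.76 [0.3031 0.505  0.0104]
tile_top 0.74 [0.3485 0.2244 0.0125]
tile_top 0.62 [ 0.3526 -0.0182  0.0081]
jar_mid 0.61 [ 0.5339 -0.0141  0.0825]
side [0.3425 0.8078 1.0064]
cap_grip 0.94 [ 0.5164 -0.2704  0.1195]
pot_mouth 0.56 [ 0.5175 -0.2689  0.0814]
tile_top 0.92 [0.3515 0.2278 0.0087]
tile_top 0.75 [ 0.3517 -0.0162  0.0133]
tile_top 0.59 [0.5792 0.2506 0.0116]
tile_top 0.56 [0.302  0.5074 0.0103]
jar_mid 0.77 [ 0.5395 -0.016   0.0777]
jar_mid 0.15 [0.5799 0.2527 0.0135]
0.5 [ 0.1343 -0.5333  0.2313] [[ 0.9697  0.2443 -0.    ]
 [ 0.2443 -0.9697  0.0001]
 [-0.     -0.0001 -1.    ]]
```

View pics/scene1.png

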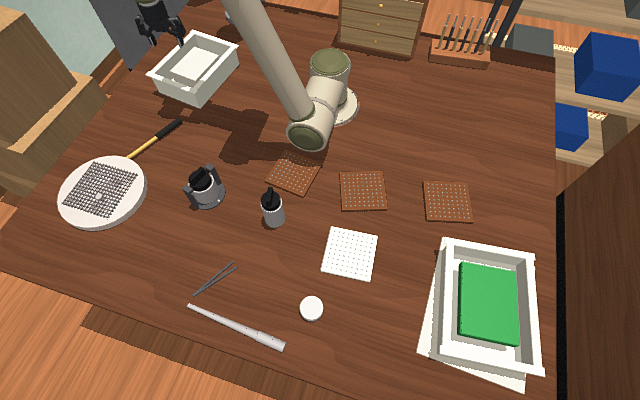

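View pics/side1.png

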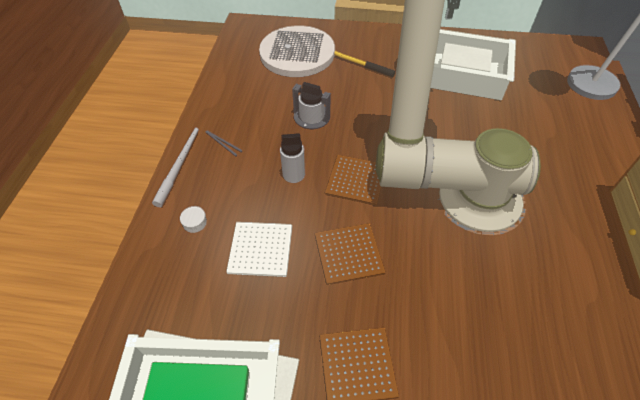

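The scene view shows the pot at px (205,188), the jar at (272,207) and the white tile at (350,253). The brown tiles are look-alikes. The network points agree with this: pot (0.517,-0.270), tile (0.578,0.248). I'll move above the pot.

```bash
python3 -m pendant '[[[1,-0.4,-0.2],[0,0,0]],[[1,-0.4,-0.2],[0,0,0]],[[1,-0.4,-0.2],[0,0,0]],[[1,-0.4,-0.2],[0,0,0]],[[1,-0.4,-0.2],[0,0,0]],[[1,-0.4,-0.2],[0,0,0]],[[1,-0.4,0],[0,0,0]],[[1,-0.4,0],[0,0,0]]]' 1 40
python3 -m pendant '[[[0.9,-0.4,0],[0,0,0]],[[0.9,-0.4,0],[0,0,0]],[[0,0,0],[0,0,0]],[[0,0,0],[0,0,0]]]'
python3 - <<'E'
from h import *
np.set_printoptions(precision=4,suppress=True)
d=get_image("wrist"); cv2.imwrite("pics/w1.png",d["img"])
print(np.array(d["eye"]))
P=cloud(d)
np.save("P.npy",P)
for q in ["cap_grip","pot_mouth"]:
    for r in landmark_of("wrist",q): print(q,round(r["conf"],2),np.array(r["point"]))
near=np.hypot(P[...,0]-.517,P[...,1]+.27)<.08
for lo,hi in [(.12,.14),(.097,.112)]:
    m=near&(P[...,2]>lo)&(P[...,2]<hi)
    q=P[m];print(lo,len(q));
    if len(q)<20: continue
    print(np.median(q[:,2]),cv2.minAreaRect(q[:,:2].astype(np.float32)*1000))
E
```

```text
time_s: 1.5
position: [0.4145, -0.3301, 0.2795]
tool_rot: [[0.97, 0.244, 0.0], [0.244, -0.97, -0.0], [0.0, 0.0, -1.0]]
ft_force: [0.3, -0.4, -0.2]
grip_width: 0.0853
gripper_force: 0.0
time_s: 2.0
position: [0.4751, -0.2826, 0.2793]
tool_rot: [[0.97, 0.244, -0.0], [0.244, -0.97, -0.0], [-0.0, 0.0, -1.0]]
ft_force: [-0.6, 0.6, -0.1]
grip_width: 0.0854
gripper_force: 0.0
[ 0.5553 -0.2616  0.4222]
cap_grip 0.77 [ 0.5189 -0.2669  0.1183]
0.12 890
0.12941686859763585 ((516.1185913085938, -268.2608947753906), (14.050630569458008, 55.98210144042969), 73.72870635986328)
0.097 3709
0.09993911642163544 ((515.9944458007812, -268.05511474609375), (67.24099731445312, 118.29852294921875), 73.10810852050781)
```

View pics/w1.png

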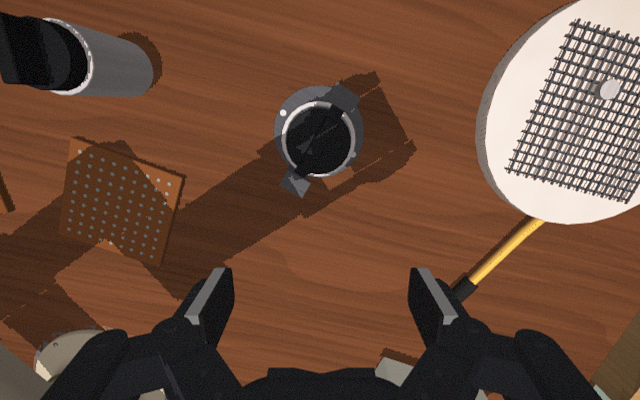

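The wrist view shows the shut cap at px (318,138) with lugs at (345,95) and (295,182). The measured wing is 56×14 at height 0.129, centred at (0.516,-0.268) at -16.3°, which matches the given sizes. I'll align with it and descend partway.

```bash
python3 -m pendant '[[[1,-0.1,0],[0,0,0]],[[0.085,0,0],[0,0,1]],[[0,0,0.5],[0,0,1]],[[0,0,0.5],[0,0,1]],[[0,0,0.5],[0,0,1]],[[0,0,0.5],[0,0,1]],[[0,0,0.5],[0,0,1]],[[0,0,0.25],[0,0,0.08]]]' 1 100
python3 -m pendant '[[[0,0,0],[0,0,0]],[[0,0,0],[0,0,0]]]'
python3 - <<'E'
from h import *
np.set_printoptions(precision=4,suppress=True)
d=get_image("wrist"); cv2.imwrite("pics/w2.png",d["img"])
s=observe();print(s["q"],s["position"])
P=cloud(d)
near=np.hypot(P[...,0]-.516,P[...,1]+.268)<.08
m=near&(P[...,2]>.12)&(P[...,2]<.138)
q=P[m];print(len(q))
if len(q)>20: print(np.median(q[:,2]),cv2.minAreaRect(q[:,:2].astype(np.float32)*1000))
E
```

```text
time_s: 3.15
position: [0.5159, -0.2684, 0.1685]
tool_rot: [[0.96, -0.281, -0.001], [-0.281, -0.96, 0.001], [-0.001, -0.0, -1.0]]
ft_force: [-0.3, 0.6, 0.4]
grip_width: 0.0853
gripper_force: 0.0
time_s: 3.4
position: [0.5167, -0.2683, 0.1702]
tool_rot: [[0.96, -0.279, 0.001], [-0.279, -0.96, -0.001], [0.001, 0.001, -1.0]]
ft_force: [0.2, 0.4, 0.7]
grip_width: 0.0851
gripper_force: 0.0
[-39.079   27.7728  74.9343  -0.0022  77.2027  67.148 ] [ 0.5167 -0.2683  0.1702]
1722
0.1294007273950989 ((516.6150512695312, -268.5706787109375), (13.925503730773926, 55.92823791503906), 74.15745544433594)
```

View pics/w2.png

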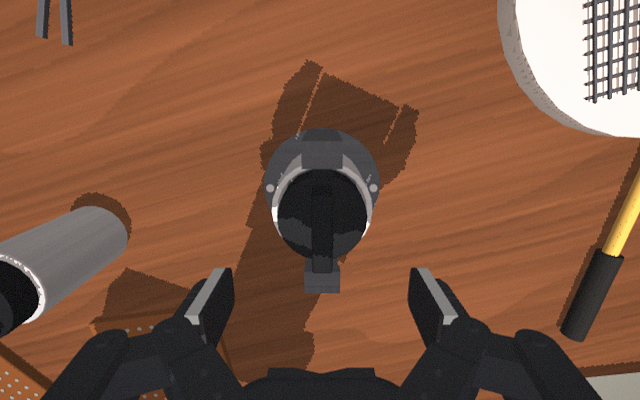

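The wing sits upright at px (320,215), centred between the fingers, with lugs at (322,150) and (322,280). I'll descend and grip.

```bash
python3 -m pendant '[[[0,0,0.5],[0,0,0]],[[0,0,0.5],[0,0,0]],[[0,0,0.4],[0,0,0]],[[0,0,0.27],[0,0,0]],[[0,0,0],[0,0,0]],[[0,0,0],[0,0,0]]]'
python3 -m pendant '[[[0,0,0],[0,0,0]],[[0,0,0],[0,0,0]],[[0,0,0],[0,0,0]],[[0,0,0],[0,0,0]],[[0,0,0],[0,0,0]],[[0,0,0],[0,0,0]],[[0,0,0],[0,0,0]],[[0,0,0],[0,0,0]]]' 0 100
```

```text
time_s: 4.2
position: [0.5168, -0.2682, 0.1033]
tool_rot: [[0.96, -0.28, 0.001], [-0.28, -0.96, -0.001], [0.001, 0.001, -1.0]]
ft_force: [-0.5, -0.4, 0.9]
grip_width: 0.0853
gripper_force: 0.0
time_s: 5.2
position: [0.5165, -0.2681, 0.1027]
tool_rot: [[0.96, -0.28, 0.0], [-0.28, -0.96, -0.0], [0.0, 0.0, -1.0]]
ft_force: [-2.1, -0.8, 4.6]
grip_width: 0.0121
gripper_force: 97.8
```

```bash
python3 -m pendant '[[[0,0,0.08],[0,0,0]],[[0,0,0.08],[0,0,0]],[[0,0,0.07],[0,0,0]],[[0,0,0],[0,0,0]],[[0,0,0],[0,0,0]]]'
```

```text
time_s: 5.82
position: [0.5166, -0.2681, 0.0939]
tool_rot: [[0.96, -0.28, 0.0], [-0.28, -0.96, -0.001], [0.001, 0.0, -1.0]]
ft_force: [-3.2, 0.1, 8.3]
grip_width: 0.0122
gripper_force: 98.5
```

```bash
python3 -m pendant '[[[0,0,0],[0,0,-0.5]],[[0,0,0],[0,0,-1]],[[0,0,0],[0,0,-1]],[[0,0,0],[0,0,-1]],[[0,0,0],[0,0,-1]],[[0,0,0],[0,0,-1]],[[0,0,0],[0,0,-1]],[[0,0,0],[0,0,0]]]'
```

```text
time_s: 6.82
position: [0.5172, -0.2683, 0.0942]
tool_rot: [[0.96, 0.281, 0.002], [0.281, -0.96, -0.001], [0.002, 0.002, -1.0]]
ft_force: [-0.4, -0.7, 9.1]
grip_width: 0.0123
gripper_force: 98.5
```

```bash
python3 -m pendant '[[[0,0,0],[0,0,-1]],[[0,0,0],[0,0,-1]],[[0,0,0],[0,0,-1]],[[0,0,0],[0,0,-1]],[[0,0,0],[0,0,-1]],[[0,0,0],[0,0,-0.5]],[[0,0,0],[0,0,0]]]'
python3 -m pendant '[[[0,0,-0.2],[0,0,0]],[[0,0,-0.3],[0,0,0]],[[0,0,-0.3],[0,0,0]],[[0,0,-0.3],[0,0,0]],[[0,0,-0.3],[0,0,0]],[[0,0,-0.5],[0,0,0]],[[0,0,0],[0,0,0]]]'
```

```text
time_s: 7.7
position: [0.5172, -0.2684, 0.0942]
tool_rot: [[0.722, 0.692, 0.002], [0.692, -0.722, -0.002], [0.0, 0.003, -1.0]]
ft_force: [-0.6, -1.7, 8.3]
grip_width: 0.0122
gripper_force: 98.5
time_s: 8.57
position: [0.517, -0.2682, 0.1708]
tool_rot: [[0.722, 0.691, 0.002], [0.691, -0.722, -0.002], [0.0, 0.003, -1.0]]
ft_force: [0.7, -0.9, -2.1]
grip_width: 0.0122
gripper_force: 97.6
```

The cap lifted free, and the wrist force is now just its weight. Next I'll raise it to clear the jar and measure the tile.

```bash
python3 -m pendant '[[[0,0,-0.6],[0,0,0]],[[0,0,-0.7],[0,0,0]],[[0,0,-0.7],[0,0,0]],[[0,0,-0.5],[0,0,0]],[[0,0,0],[0,0,0]]]'
python3 - <<'E'
from h import *
for c in ["scene","side"]:
    d=get_image(c);P=cloud(d);b=d["img"].min(-1)
    m=(np.hypot(P[...,0]-.578,P[...,1]-.248)<.125)&(P[...,2]>.004)&(P[...,2]<.022)&(b>110)
    m=cv2.morphologyEx(m.astype(np.uint8),cv2.MORPH_CLOSE,np.ones((5,5)))
    n,l,st,ce=cv2.connectedComponentsWithStats(m);i=1+np.argmax(st[1:,4])
    q=P[(l==i)&(P[...,2]>.004)]
    print(c,len(q),np.median(q[:,2]),cv2.minAreaRect(q[:,:2].astype(np.float32)*1000))
d=get_image("wrist");cv2.imwrite("pics/w3.png",d["img"])
E
```

```text
time_s: 9.2
position: [0.5167, -0.2681, 0.2697]
tool_rot: [[0.722, 0.691, 0.001], [0.691, -0.722, -0.001], [0.0, 0.002, -1.0]]
ft_force: [0.1, -0.4, -2.6]
grip_width: 0.0126
gripper_force: 97.6
scene 2315 0.012808250298946389 ((742.3761596679688, 258.814453125), (485.60870361328125, 150.11289978027344), 4.50569486618042)
side 2991 0.011413326261253132 ((513.2734375, 496.62017822265625), (172.73699951171875, 688.5918579101562), 14.681589126586914)
```

View pics/w3.png

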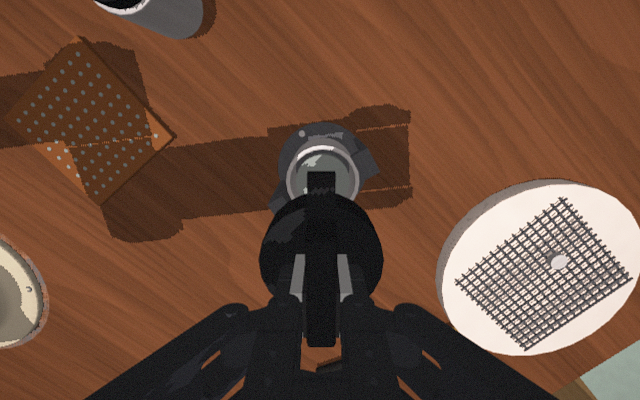

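The wrist view shows the cap upright in the fingers at px (322,250) and the pot open at (322,170). I'll carry it over the jar at a safe height.

```bash
python3 -m pendant '[[[0.4,-0.33,0],[0,0,0]],[[0.8,-0.66,0],[0,0,0]],[[0.85,-0.7,0],[0,0,0]],[[0.85,-0.7,0],[0,0,0]],[[0.85,-0.7,0],[0,0,0]],[[0.85,-0.7,0],[0,0,0]],[[0.85,-0.7,0],[0,0,0]],[[0.85,-0.7,0],[0,0,0]]]'
python3 -m pendant '[[[0.85,-0.7,0],[0,0,0]],[[0.85,-0.7,0],[0,0,0]],[[0.85,-0.7,0],[0,0,0]],[[0.75,-0.62,0],[0,0,0]],[[0.4,-0.33,0],[0,0,0]],[[0,0,0],[0,0,0]],[[0,0,0],[0,0,0]]]'
python3 - <<'E'
from h import *
for c in ["scene","side","wrist"]:
    d=get_image(c);P=cloud(d);b=d["img"].min(-1)
    m=(np.hypot(P[...,0]-.578,P[...,1]-.248)<.12)&(P[...,2]>.006)&(P[...,2]<.020)&(b>90)
    q=P[m][:,:2].astype(np.float32)*1000
    print(c,len(q),np.median(P[m][:,2]),cv2.minAreaRect(q))
    for r in landmark_of(c,"tile_top")[:4]: print(r["conf"],np.round(r["point"],4))
    if c=="wrist": cv2.imwrite("pics/w4.png",d["img"])
E
```

```text
time_s: 10.35
position: [0.5544, 0.0588, 0.2688]
tool_rot: [[0.722, 0.692, -0.001], [0.692, -0.722, 0.0], [-0.0, -0.001, -1.0]]
ft_force: [-0.0, 0.6, -1.1]
grip_width: 0.0122
gripper_force: 97.7
time_s: 11.22
position: [0.5775, 0.2459, 0.2693]
tool_rot: [[0.723, 0.691, -0.0], [0.691, -0.723, -0.0], [-0.001, 0.0, -1.0]]
ft_force: [0.3, 0.3, -2.1]
grip_width: 0.0122
gripper_force: 97.7
scene 2266 0.012825150574452882 ((575.4697875976562, 245.51766967773438), (152.2259979248047, 150.47091674804688), 4.845572471618652)
0.78 [0.5776 0.2442 0.0131]
0.67 [ 0.3521 -0.0188  0.006 ]
0.58 [0.3012 0.5033 0.0103]
side 2956 0.011431319899080916 ((578.342529296875, 247.784423828125), (150.42996215820312, 154.78041076660156), 4.686295986175537)
0.8 [0.578  0.2504 0.0142]
0.72 [0.3018 0.5052 0.0112]
0.72 [ 0.3487 -0.0164  0.0137]
wrist 9757 0.012187950282810778 ((575.9779052734375, 246.54339599609375), (150.18524169921875, 149.96197509765625), 4.406676292419434)
0.83 [0.3036 0.5036 0.0115]
0.74 [0.5799 0.2423 0.0101]
0.62 [ 0.3541 -0.0174  0.0136]
0.57 [0.3497 0.2311 0.0143]
```

View pics/w4.png

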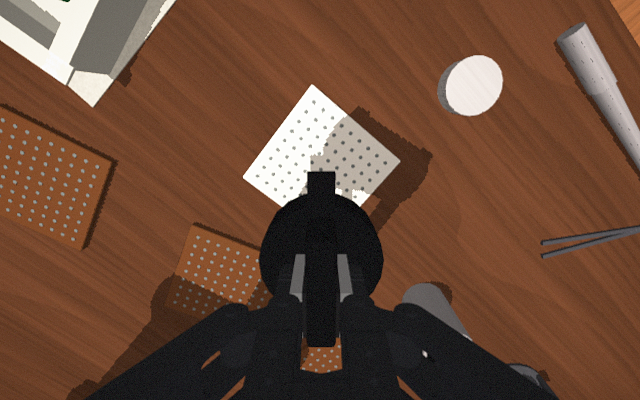

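The wrist view shows the white tile at px (320,150) under the held cap. Its fitted centre is about (0.5765,0.2465), so the tool is within 1 mm. I'll descend to just above contact.

```bash
python3 -m pendant '[[[0,0,0.6],[0,0,0]],[[0,0,0.8],[0,0,0]],[[0,0,0.9],[0,0,0]],[[0,0,0.9],[0,0,0]],[[0,0,0.9],[0,0,0]],[[0,0,0.7],[0,0,0]],[[0,0,0.45],[0,0,0]],[[0,0,0.2],[0,0,0]]]'
python3 -m pendant '[[[0,0,0],[0,0,0]],[[0,0,0],[0,0,0]],[[0,0,0.06],[0,0,0]],[[0,0,0.02],[0,0,0]],[[0,0,0],[0,0,0]]]'
```

```text
time_s: 12.52
position: [0.5774, 0.2465, 0.0504]
tool_rot: [[0.723, 0.691, -0.001], [0.691, -0.723, -0.0], [-0.001, -0.001, -1.0]]
ft_force: [-0.2, -0.2, -0.8]
grip_width: 0.0124
gripper_force: 97.7
time_s: 13.15
position: [0.5776, 0.2468, 0.0482]
tool_rot: [[0.722, 0.691, 0.0], [0.691, -0.722, 0.0], [0.0, 0.0, -1.0]]
ft_force: [-0.4, 0.8, -1.7]
grip_width: 0.0124
gripper_force: 97.7
```

```bash
python3 -m pendant '[[[0,0,0.05],[0,0,0]],[[0,0,0.03],[0,0,0]],[[0,0,0],[0,0,0]]]'
python3 -m pendant '[[[0,0,0.03],[0,0,0]],[[0,0,0],[0,0,0]]]'
python3 -m pendant '[[[0,0,0.02],[0,0,0]],[[0,0,0],[0,0,0]]]'
```

```text
time_s: 13.52
position: [0.5776, 0.2468, 0.0448]
tool_rot: [[0.722, 0.691, -0.0], [0.691, -0.722, -0.0], [-0.0, -0.0, -1.0]]
ft_force: [0.2, 0.9, -0.2]
grip_width: 0.0122
gripper_force: 97.7
time_s: 13.78
position: [0.5776, 0.2468, 0.0437]
tool_rot: [[0.722, 0.691, -0.0], [0.691, -0.722, -0.0], [-0.0, -0.0, -1.0]]
ft_force: [0.6, -0.4, -0.6]
grip_width: 0.0124
gripper_force: 97.7
time_s: 14.02
position: [0.5776, 0.2467, 0.0429]
tool_rot: [[0.722, 0.691, -0.0], [0.691, -0.722, -0.0], [-0.0, -0.0, -1.0]]
ft_force: [-0.0, 1.2, -0.9]
grip_width: 0.0124
gripper_force: 97.7
```

```bash
python3 -m pendant '[[[0,0,0.02],[0,0,0]],[[0,0,0],[0,0,0]]]'
python3 -m pendant '[[[0,0,0.015],[0,0,0]],[[0,0,0],[0,0,0]]]'
```

```text
time_s: 14.28
position: [0.5777, 0.2467, 0.0426]
tool_rot: [[0.722, 0.691, 0.001], [0.691, -0.722, 0.0], [0.0, 0.0, -1.0]]
ft_force: [-2.0, -1.4, 3.6]
grip_width: 0.0125
gripper_force: 98.4
time_s: 14.52
position: [0.5777, 0.2468, 0.0426]
tool_rot: [[0.722, 0.691, 0.001], [0.691, -0.722, 0.0], [0.001, 0.001, -1.0]]
ft_force: [-2.9, -1.8, 8.9]
grip_width: 0.012
gripper_force: 99.1
```

Contact, at the expected height. I'll ease off, release and retreat.

```bash
python3 -m pendant '[[[0,0,-0.015],[0,0,0]],[[0,0,0],[0,0,0]]]'
python3 -m pendant '[[[0,0,0],[0,0,0]],[[0,0,0],[0,0,0]],[[0,0,0],[0,0,0]],[[0,0,0],[0,0,0]],[[0,0,0],[0,0,0]],[[0,0,0],[0,0,0]],[[0,0,0],[0,0,0]]]' 1
python3 -m pendant '[[[0,0,-0.2],[0,0,0]],[[0,0,-0.6],[0,0,0]],[[0,0,-0.8],[0,0,0]],[[0,0,-0.8],[0,0,0]],[[0,0,-0.8],[0,0,0]],[[0,0,-0.8],[0,0,0]],[[0,0,-0.5],[0,0,0]],[[0,0,0],[0,0,0]]]'
python3 - <<'E'
from h import *
d=get_image("wrist");cv2.imwrite("pics/w5.png",d["img"]);P=cloud(d)
near=np.hypot(P[...,0]-.5765,P[...,1]-.2465)<.06
for lo,hi in [(.06,.08),(.03,.046)]:
    q=P[near&(P[...,2]>lo)&(P[...,2]<hi)];print(len(q),np.median(q[:,2]),cv2.minAreaRect(q[:,:2].astype(np.float32)*1000))
d=get_image("scene")
for q in ["jar_mid","cap_grip"]: print([(round(r["conf"],2),np.round(r["point"],3)) for r in landmark_of("scene",q)])
E
```

```text
time_s: 14.78
position: [0.5777, 0.2468, 0.0426]
tool_rot: [[0.722, 0.691, 0.0], [0.691, -0.722, 0.0], [0.0, 0.0, -1.0]]
ft_force: [-1.9, -1.8, 5.6]
grip_width: 0.0123
gripper_force: 98.4
time_s: 15.65
position: [0.5776, 0.2468, 0.0421]
tool_rot: [[0.722, 0.691, 0.0], [0.691, -0.722, -0.0], [0.0, 0.0, -1.0]]
ft_force: [0.5, 0.1, 0.0]
grip_width: 0.0856
gripper_force: 0.0
time_s: 16.65
position: [0.578, 0.2469, 0.224]
tool_rot: [[0.722, 0.691, 0.004], [0.691, -0.722, 0.001], [0.003, 0.002, -1.0]]
ft_force: [-0.4, 0.5, -0.2]
grip_width: 0.0855
gripper_force: 0.0
740 0.06905107262976778 ((578.0718383789062, 248.2500762939453), (55.17839813232422, 13.234579086303711), 43.35471725463867)
2515 0.03920516228528331 ((577.537109375, 247.97935485839844), (89.57125091552734, 67.11178588867188), 78.49544525146484)
[(0.89, array([ 0.535, -0.014,  0.084])), (0.48, array([0.575, 0.248, 0.058]))]
[(0.58, array([0.575, 0.247, 0.06 ]))]
```

View pics/w5.png

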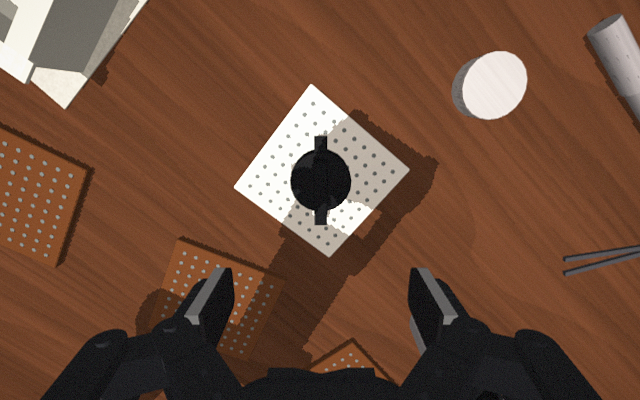

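The cap stands upright at px (320,180) in the middle of the white tile, with its wing top at 0.069 as expected. The jar has not moved.

```bash
python3 -c "
from rig import *
print(close_job())"
```

```text
the job is handed in; nothing more can be done
None
```

The safety cap is off the pot and stands upright within about 2 mm of the middle of the white tile; the tall jar stayed where it was, and the job is handed in at about 17 s.

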